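# Find the loaded gauge box by heft and put it away in its case

## Robot

A 6-joint arm with a two-finger parallel gripper is mounted at the origin on the work surface. World frame = base frame: x ahead of the robot, y to its left, z up, the work surface at z = 0. Lengths are in m, angles in rad, forces in N, time in s.
With the tool pointing down it reaches from about 0.25 to 0.8 m from the base axis. Payload 8.5 kg.
Tool frame: the origin (TCP) lies on the mounting face of the last link; the fingertips stand 173 mm ahead of it and the grasp point (between the pads) lies 155 mm ahead of it; z points along the fingers, y is the line along which they close (so a half turn about z gives the same grasp; the last joint's range is limited). The gripper opens to 85 mm and grips with 20 to 120 N. Pads are 22 mm wide; open, the fingers measure 114 mm over their backs; the gripper's body (76 mm by 85 mm) begins 54 mm behind the grasp point. The pads swing forward as they close: fully open they stand 13 mm farther back than shut.
Start: joints at [1.225, 0.238, -0.013, 1.319, 0, 1.571], TCP at [0.178, 0.494, 0.405] pointing down, gripper open.
Joint ranges: [-2.66, 2.66], [-1.03, 1.9], [-1.14, 1.46], [-1.82, 2.27], [-1.45, 1.34], [-3.14, 3.14]. Speed limits (rad/s): [2.22, 2.22, 2.79, 3.14, 3.14, 3.14].

## Interface

Orientations are given as a 3x3 rotation matrix whose columns are the frame's x, y, z axes.
In Python, from workcell import r, optics, job_done, trace, tip_of gives the robot as it stands.
- The arm moves only by the shell command python3 -m handwheel 'ROWS' [OPENING] [FORCE]. ROWS is JSON, a list of rows, each a list of 6 numbers: the shift along the world's x, y, z in cm, then the turn, a rotation vector about the world's x, y, z in rad. A call has 1 to 12 rows; each row shifts and turns the commanded pose from where the row before left it; what a row does not reach is not made up. A row lasts 1/10 s, in which the tool goes at most 50 mm and 8.59 degrees, less where a joint would pass 70% of its speed; a pose out of reach is approached as far as the arm can. A call is refused whole if a number of a shift passes 5 or a number of a turn 0.15, either way. A call with a gripper value outside its range is refused whole. OPENING is the opening, from -1 (shut) to 1 (fully open), set as the call begins (- or left out, the last holds). The fingers move at their own pace and stop on an object; FORCE is the grip in N (left out, the last holds). Time passes only in rows, so rows that do not move let the fingers close. It gives the time, the measured TCP pose, the force, the opening and the grip force at its end, in the units of the state.
- r.observe(): the state, without advancing time (a new reading comes with each control period).
- optics.read_camera(name): name is "scene" or "top"; returns a dict with "pixels" (400x640x3 uint8, blue, green, red), "fx", "fy", "cx", "cy" (pixels), "cam_to_world" (4x4, takes a point from camera to world coordinates). Camera axes: x right, y down, z forward; pixel columns grow to the right and rows downward; lengths in m; the calibration is good to about 2 mm. A picture is of the moment at which its call begins. There is no depth.
- job_done(): hands the job in; it is judged then, once.
Trained networks look in the newest picture that a camera, given by its name, has taken for a name from the list of things; names that differ only in an ending like _2 or _b are one class to them, and where a whole thing is asked for, a point or a joint stands for the part that bears it (a point fixed in the world has none). Each returns a list of dicts, best first, with "p" (0 to 1); they miss things now and then, are a little off and sometimes report something else, mostly with a low value. They report only what shows in the picture. A call takes as long as a camera call. They do not tell look-alikes from the thing itself.
- trace(camera, name): "pixels" (400x640 bool, what is visible of it) and "rect" ([left, top, right, bottom] in pixels, round what is visible of it).
- tip_of(camera, name): "pixel" ([row, column] in pixels: a listed point, or the origin of a listed thing).
The state is a dict: "time": time; "joints": joint angles; "joint_velocities": joint speeds; "tau": joint torques, N m; "tcp_pos": TCP position; "eef_rot": TCP orientation; "force": force on the tool from outside, world axes, zero at the start; "moment": the same for the moment, N m; "opening": finger opening in m; "gripper_force": force on a finger pad.
Only numpy, scipy, OpenCV 4.12 (cv2) and the standard library are available. Lean on these libraries where they do the work, as an engineer would, in place of code of your own. Each camera call takes 0.05 s, during which the arm holds its last target. There are 200 camera calls.

## Task

One of the three look-alike grey gauge boxes in the rack still has its steel gauge inside, so it is much heavier than the two empty ones. Lift the lid off the wooden case by its knob and lay it flat on the surface plate, find the heavy box by hefting, and lower it gently and upright into the case, between the two ribs, down to the floor; it only goes in crosswise with the fingers on its wide faces (46 mm apart), so set it down on the plate and change your grip first. The two empty boxes must end up standing in the rack, and the other tools must be left where they are.

Things in the scene. Friction and masses are not known exactly. Their poses are not given: they have to be found in the camera images.
- box_a: one of three outwardly identical closed grey plastic gauge boxes, 66 mm (own x) x 46 mm (own y) x 72 mm tall; it does not open; origin at the centre of its underside. Empty it weighs about 0.18 kg; with its steel gauge inside about 0.65 kg (both +-20 %). Starts upright in one slot of the rack
- box_b: one of three outwardly identical closed grey plastic gauge boxes, 66 mm (own x) x 46 mm (own y) x 72 mm tall; it does not open; origin at the centre of its underside. Empty it weighs about 0.18 kg; with its steel gauge inside about 0.65 kg (both +-20 %). Starts upright in one slot of the rack
- box_c: one of three outwardly identical closed grey plastic gauge boxes, 66 mm (own x) x 46 mm (own y) x 72 mm tall; it does not open; origin at the centre of its underside. Empty it weighs about 0.18 kg; with its steel gauge inside about 0.65 kg (both +-20 %). Starts upright in one slot of the rack
- rack: fixed aluminium rack, 80 (own x) x 196 mm (own y); origin centre of underside. Floor 8 mm thick. Three slots at y = -62, 0, 62 mm, 52 mm wide, between dividers 10 mm thick, 72 mm high, spanning x = -25..25 mm: the boxes' 46 mm sides are out of reach, but their ends (66 mm apart along the rack's x) stand free above 16 mm high lips at x = +-38 mm
- case: fixed open wooden case, 86 (own x) x 152 (own y) x 84 mm tall; origin centre of underside. Walls and floor 6 mm, inside 74 x 140 mm. Two ribs along x at y = +-30 mm, 8 mm wide, 12 mm above the floor, leave a 52 mm seat in the middle: the box stands there with its 66 mm length along the case's x. Fingers fit only at the box's y sides
- lid: loose wooden lid of the case, 90 (own x) x 158 mm (own y), 0.25 kg; origin centre of underside. A lip 70 x 136 mm, 5 mm deep, hangs below the 8 mm plate (top 13 mm above origin). Central steel knob: neck 16 mm, head 30 mm in diameter from 29 to 47 mm above origin. Starts on the case, origin 79 mm above the case's
- caliper: bystander: steel caliper 190 mm long, lying flat
- knuckle: bystander: cast aluminium knuckle, round foot 64 mm, 45 mm tall, with a lug
- bearing: bystander: steel bearing ring 60 mm in diameter, 18 mm tall
- vblock: bystander: steel V-block 60 x 50 x 44 mm
- driver: bystander: screwdriver lying flat
- cup: bystander: small steel cup 68 mm in diameter, 60 mm tall
Not all that is in view belongs to the job. Leave any pink or purple look-alike of the box_c alone. What is shaped like the box_b but orange is not meant.

How it is judged:
By the outcome, as a careful person would: the job done as asked, in the order asked, and still so for the second after the job is handed in, with the robot touching nothing.
It also fails if it takes over 72 s, if anything falls off the work surface, if the arm or the gripper's body presses on something with over 40 N, if the wrist force passes 120 N, or if a joint passes its speed limit or range.

## Working session

There is one attempt and no reset: what is moved stays moved. The work goes in short steps, Python scripts to look and compute and a shell command to move; the robot and the scene stay as the last step left them, time stands still between calls to the robot, and variables do not carry over. Pictures are saved under pics/ and viewed, at most 10 in all, crops included, and the job is handed in when it is done.

```bash
mkdir -p pics; ls; python3 - <<'E'
from workcell import r,optics,trace,tip_of
import cv2,numpy as np,json
s=r.observe();print({k:np.round(v,3).tolist() for k,v in s.items()})
for c in ("top","scene"):
    im=optics.read_camera(c);cv2.imwrite(f"pics/{c}0.png",im["pixels"])
    print(c,im["fx"],im["fy"],im["cx"],im["cy"],np.round(im["cam_to_world"],4).tolist())
    for n in ["box_a","rack","case","lid"]:
        print(n,[(round(d["p"],2),d["rect"]) for d in trace(c,n)],[(round(d["p"],2),d["pixel"]) for d in tip_of(c,n)])
E
```

```text
pics
{'time': 0.0, 'joints': [1.225, 0.239, -0.014, 1.319, -0.0, 1.571], 'joint_velocities': [0.0, -0.0, -0.002, 0.001, -0.0, -0.001], 'tau': [0.001, -53.879, 34.643, 0.018, 0.0, -0.0], 'tcp_pos': [0.178, 0.494, 0.404], 'eef_rot': [[-0.941, 0.339, -0.0], [0.339, 0.941, -0.001], [-0.0, -0.001, -1.0]], 'force': [0.069, -0.351, 0.347], 'moment': [0.023, 0.003, -0.038], 'gripper_force': 0.0, 'opening': 0.085}
top 376.7752706484747 376.7752706484747 324.0828674295501 200.33296249909813 [[-0.025, -0.9968, 0.0759, 0.4735], [-0.9997, 0.0254, 0.0037, 0.0318], [-0.0056, -0.0758, -0.9971, 1.1302], [0.0, 0.0, 0.0, 1.0]]
box_a [(0.9, [408.0, 216.3, 433.7, 238.8]), (0.9, [472.1, 204.0, 499.8, 228.0]), (0.88, [427.5, 209.0, 455.2, 230.8]), (0.82, [410.1, 263.7, 444.8, 285.4]), (0.8, [387.6, 216.3, 412.2, 244.8]), (0.65, [426.7, 167.6, 458.0, 193.1])] [(0.92, [221.5, 436.2]), (0.85, [181.8, 438.8]), (0.77, [272.0, 423.6]), (0.73, [228.5, 418.1]), (0.59, [230.8, 396.2]), (0.39, [271.6, 296.8])]
rack [(0.84, [382.3, 207.0, 457.9, 247.7]), (0.35, [406.3, 125.8, 425.2, 149.7])] [(0.57, [224.4, 415.5])]

[... 252 characters left out ...]
7065, -0.6412, 1.2244], [0.9541, -0.2184, 0.205, -0.1665], [0.0048, -0.6731, -0.7395, 0.8683], [0.0, 0.0, 0.0, 1.0]]
box_a [(0.98, [181.9, 200.0, 206.2, 237.2]), (0.96, [194.1, 171.1, 221.5, 199.8]), (0.77, [223.9, 185.1, 252.4, 225.7]), (0.7, [201.8, 194.9, 226.0, 229.6]), (0.61, [131.7, 219.6, 164.4, 260.6]), (0.56, [180.1, 243.1, 208.4, 272.7])] [(0.87, [230.5, 199.9]), (0.77, [221.1, 216.6]), (0.75, [215.6, 237.1]), (0.73, [191.1, 208.9]), (0.61, [246.4, 154.2]), (0.6, [270.1, 200.3])]
rack [(0.97, [177.7, 190.0, 260.8, 244.9])] [(0.95, [223.4, 220.9])]
case [(0.68, [360.8, 183.5, 428.7, 216.7])] [(0.98, [201.6, 392.9])]
lid [(0.72, [363.9, 163.4, 428.3, 201.7])] [(0.93, [181.1, 394.8])]
```

```bash
python3 - <<'E'
import cv2
a=cv2.imread("pics/top0.png")[110:310,180:520]; cv2.imwrite("pics/top0z.png",cv2.resize(a,None,fx=2.35,fy=2.35,interpolation=cv2.INTER_CUBIC))
E
```

```text
(no output)
```

View pics/top0z.png

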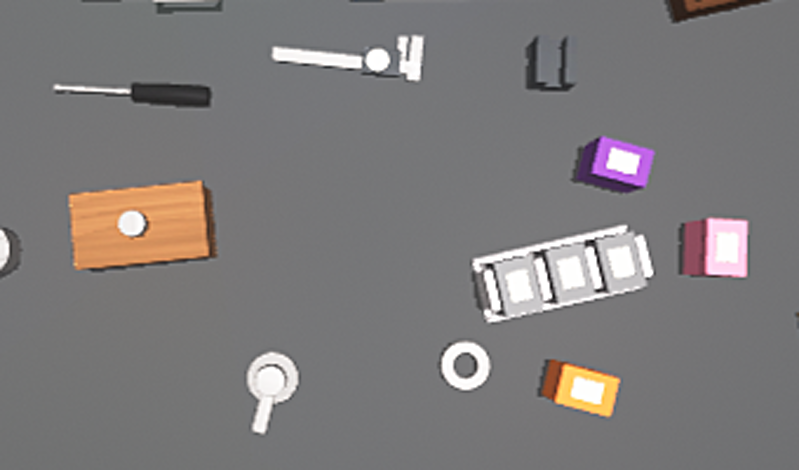

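View pics/scene0.png

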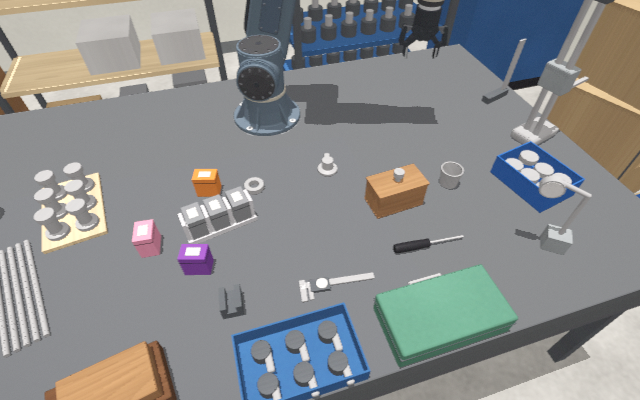

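The top view (crop origin 180,110, ×2.35) shows the lid knob at about (236,205). The rack's three box labels are near (401,232), (423,226) and (444,221). The pink, purple and orange decoys stand clear of the rack, and the plate between lid and rack is free.

```bash
cat > h.py <<'E'
import numpy as np,cv2
from workcell import r,optics,trace,tip_of
def ray(im,u,v,z):
    T=np.array(im["cam_to_world"]);d=T[:3,:3]@[(u-im["cx"])/im["fx"],(v-im["cy"])/im["fy"],1]
    o=T[:3,3];return (o+d*(z-o[2])/d[2])[:2]
def proj(im,p):
    T=np.linalg.inv(np.array(im["cam_to_world"]));q=T[:3,:3]@np.array(p)+T[:3,3]
    return im["fx"]*q[0]/q[2]+im["cx"],im["fy"]*q[1]/q[2]+im["cy"]
def comps(mask,off=(0,0),amin=15):
    n,l,s,c=cv2.connectedComponentsWithStats(mask.astype(np.uint8))
    return [(int(s[i,4]),c[i]+off,cv2.minAreaRect((np.argwhere(l==i)[:,::-1]+np.array(off)).astype(np.float32))) for i in range(1,n) if s[i,4]>=amin]
E
python3 - <<'E'
from h import *
np.set_printoptions(precision=4,suppress=True)
for c,wl,wr in (("top",(195,180,280,235),(375,195,465,255)),("scene",(355,155,435,220),(170,180,265,250))):
    im=optics.read_camera(c);p=im["pixels"].astype(int)
    x0,y0,x1,y1=wl;q=p[y0:y1,x0:x1];b,g,rr=q[...,0],q[...,1],q[...,2]
    print(c,"lid")
    for a,cc,R in comps(rr-b>70,(x0,y0),100):
        print(a,cc); 
        if c=="top":
            k=np.array([ray(im,u,v,.092) for u,v in cv2.boxPoints(R)]);print(k,k.mean(0),np.linalg.norm(k[1]-k[0]),np.linalg.norm(k[2]-k[1]))
    print("knob/white")
    for a,cc,R in comps((q.min(2)>150)&(rr-b<40),(x0,y0),8): print(a,cc,ray(im,*cc,.126))
    x0,y0,x1,y1=wr;q=p[y0:y1,x0:x1]
    print("rack white")
    for a,cc,R in comps(q.min(2)>225,(x0,y0),12): print(a,cc,R[1],ray(im,*cc,.08))
    for n,zs in (("rack",0),("lid",.079),("case",0)):
        print(n,[(round(d["p"],2),ray(im,d["pixel"][1],d["pixel"][0],zs)) for d in tip_of(c,n)[:2]])
E
```

```text
top lid
1721 [238.7862 205.5183]
[[0.5828 0.3559]
 [0.5947 0.1972]
 [0.5061 0.1896]
 [0.4943 0.3473]] [0.5445 0.2725] 0.15914495041534113 0.08890274881647367
knob/white
91 [235.5604 204.5165] [0.5447 0.2725]
rack white
171 [412.1053 214.4035] (5.086453437805176, 66.91719055175781) [ 0.5079 -0.2083]
64 [453.6562 218.75  ] (17.45664405822754, 3.6072769165039062) [ 0.4929 -0.3231]
64 [432.1094 223.2344] (17.46256446838379, 3.6380343437194824) [ 0.482  -0.2627]
118 [444.0254 221.0508] (12.854387283325195, 9.216353416442871) [ 0.4872 -0.2961]
67 [410.6866 228.3433] (17.46256446838379, 3.6380343437194824) [ 0.4693 -0.2027]
123 [422.626  225.6098] (12.854386329650879, 9.45888900756836) [ 0.4761 -0.2361]
62 [389.0484 233.129 ] (16.73495864868164, 3.395498752593994) [ 0.4576 -0.1422]
121 [400.3967 231.3306] (12.907363891601562, 9.544940948486328) [ 0.4618 -0.1738]
14 [432.6429 235.8571] (1.212678074836731, 11.156637191772461) [ 0.4471 -0.2626]
21 [416.7143 239.3333] (2.082321882247925, 14.214112281799316) [ 0.4386 -0.2181]
20 [389.15 244.15] (8.497057914733887, 3.5777084827423096) [ 0.4272 -0
[... 576 characters left out ...]
330566, 9.803059577941895) [ 0.4713 -0.2354]
45 [203.7556 210.7333] (12.99933910369873, 3.2826614379882812) [ 0.4856 -0.265 ]
92 [191.8913 212.4348] (9.284767150878906, 9.656157493591309) [ 0.4824 -0.2958]
48 [181.0208 219.2292] (12.998673439025879, 3.5282113552093506) [ 0.4979 -0.3249]
27 [239.3704 222.2593] (1.8569533824920654, 22.469135284423828) [ 0.5533 -0.1804]
25 [212.44 232.92] (1.4855625629425049, 22.469135284423828) [ 0.5678 -0.2515]
18 [193.2778 240.1111] (1.8973664045333862, 11.700427055358887) [ 0.5764 -0.3   ]
27 [192.7407 248.5185] (1.0, 13.0) [ 0.6021 -0.3034]
rack [(0.72, array([ 0.4644, -0.2469]))]
lid [(0.61, array([0.5247, 0.2827]))]
case [(0.79, array([0.5427, 0.2721]))]
```

```bash
python3 -m handwheel '[[2,-1,-0.5,0,0,0],[3.2,-2,-0.7,0,0,0],[3.2,-2,-0.7,0,0,0],[3.2,-2,-0.7,0,0,0],[3.2,-2,-0.7,0,0,0],[3.2,-2,-0.7,0,0,0],[3.2,-2,-0.7,0,0,0],[3.2,-2,-0.7,0,0,0],[3.2,-2,-0.7,0,0,0],[3.2,-2,-0.7,0,0,0],[3.2,-2,-0.7,0,0,0],[2.6,-1.15,-0.7,0,0,0]]' 1 40; python3 -m handwheel '[[0,0,0,0,0,0],[0,0,0,0,0,0]]'
```

```text
time: 2.5
tcp_pos: [0.5456, 0.2708, 0.3223]
eef_rot: [[-0.94, 0.34, 0.0], [0.34, 0.94, -0.0], [-0.0, -0.0, -1.0]]
force: [0.1, 0.6, -0.8]
opening: 0.0853
gripper_force: 0.0
time: 2.7
tcp_pos: [0.5441, 0.272, 0.3222]
eef_rot: [[-0.94, 0.34, -0.001], [0.34, 0.94, -0.0], [0.001, -0.001, -1.0]]
force: [-1.8, 0.7, -0.5]
opening: 0.0857
gripper_force: 0.0
```

```bash
python3 -m handwheel '[[0,0,-1.6,0,0,0],[0,0,-1.6,0,0,0],[0,0,-1.6,0,0,0],[0,0,0,0,0,0]]'; python3 -m handwheel '[[0,0,0,0,0,0],[0,0,0,0,0,0],[0,0,0,0,0,0],[0,0,0,0,0,0],[0,0,0,0,0,0],[0,0,0,0,0,0]]' -1 40; python3 -m handwheel '[[0,0,0.4,0,0,0],[0,0,0.8,0,0,0],[0,0,1.3,0,0,0],[0,0,1.5,0,0,0],[0,0,0,0,0,0],[0,0,0,0,0,0]]'
```

```text
time: 3.1
tcp_pos: [0.5422, 0.2729, 0.2733]
eef_rot: [[-0.941, 0.338, -0.003], [0.338, 0.941, -0.001], [0.002, -0.002, -1.0]]
force: [-1.0, -1.2, -0.0]
opening: 0.0855
gripper_force: 0.0
time: 3.7
tcp_pos: [0.544, 0.2725, 0.2756]
eef_rot: [[-0.941, 0.339, 0.001], [0.339, 0.941, 0.001], [-0.001, 0.001, -1.0]]
force: [-1.1, 0.4, 6.4]
opening: 0.0286
gripper_force: 39.3
time: 4.3
tcp_pos: [0.544, 0.2725, 0.3152]
eef_rot: [[-0.941, 0.339, 0.001], [0.339, 0.941, 0.0], [-0.001, 0.001, -1.0]]
force: [0.3, 0.5, -2.4]
opening: 0.0285
gripper_force: 39.7
```

```bash
python3 -m handwheel '[[0.3,-1.2,0.5,0,0,0],[0.7,-2.8,0.5,0,0,0],[0.8,-3,0,0,0,0],[0.8,-3,0,0,0,0],[0.8,-3,0,0,0,0],[0.8,-3,0,0,0,0],[0.7,-3,0,0,0,0],[0.5,-2.2,-1,0,0,0],[0.2,-1,-2,0,0,0],[0,0,-3,0,0,0],[0,0,-3,0,0,0],[0,0,-2,0,0,0]]'; python3 -m handwheel '[[0,0,-1,0,0,0],[0,0,-0.5,0,0,0],[0,0,-0.2,0,0,0],[0,0,0,0,0,0]]'
```

```text
time: 5.5
tcp_pos: [0.599, 0.0493, 0.2123]
eef_rot: [[-0.941, 0.34, -0.003], [0.34, 0.941, -0.001], [0.003, -0.002, -1.0]]
force: [-1.3, -0.2, -2.4]
opening: 0.0283
gripper_force: 39.8
time: 5.9
tcp_pos: [0.6003, 0.0503, 0.1983]
eef_rot: [[-0.941, 0.339, 0.001], [0.339, 0.941, -0.0], [-0.001, 0.0, -1.0]]
force: [-0.0, 0.2, -1.9]
opening: 0.0288
gripper_force: 39.8
```

```bash
python3 -m handwheel '[[0,0,-0.12,0,0,0],[0,0,-0.1,0,0,0],[0,0,0,0,0,0]]'; python3 -m handwheel '[[0,0,0,0,0,0],[0,0,0,0,0,0],[0,0,0,0,0,0],[0,0,0,0,0,0],[0,0,1,0,0,0],[0,0,3,0,0,0],[0,0,4,0,0,0],[0,0,4,0,0,0]]' 1
```

```text
time: 6.2
tcp_pos: [0.6003, 0.0505, 0.1966]
eef_rot: [[-0.941, 0.339, 0.002], [0.339, 0.941, -0.0], [-0.002, 0.001, -1.0]]
force: [-1.6, -0.5, 3.9]
opening: 0.0288
gripper_force: 40.5
time: 7.0
tcp_pos: [0.5996, 0.0504, 0.3173]
eef_rot: [[-0.941, 0.339, -0.001], [0.339, 0.941, -0.0], [0.0, -0.0, -1.0]]
force: [1.0, -0.3, 0.8]
opening: 0.0856
gripper_force: 0.0
```

```bash
python3 -m handwheel '[[-0.6,-1.2,0,0,0,-0.06],[-1.1,-2.5,0,0,0,-0.1],[-1.2,-2.8,0,0,0,-0.1],[-1.2,-2.8,0,0,0,-0.1],[-1.2,-2.8,0,0,0,-0.1],[-1.2,-2.8,0,0,0,-0.1],[-1.2,-2.8,0,0,0,-0.1],[-1.2,-2.8,0,0,0,-0.1],[-1.2,-2.8,0,0,0,-0.1],[-1.1,-2.6,-1,0,0,-0.1],[-1,-2,-1,0,0,-0.065],[-0.4,-0.7,-1,0,0,0]]'; python3 -m handwheel '[[0,0,0,0,0,0],[0,0,0,0,0,0]]'
python3 - <<'E'
from h import *
im=optics.read_camera("top");cv2.imwrite("pics/top1.png",cv2.resize(im["pixels"][110:310,200:520],None,fx=2.4,fy=2.4))
s=r.observe();print(np.arctan2(s["eef_rot"][1][1],s["eef_rot"][0][1]),s["joints"])
E
```

```text
time: 8.2
tcp_pos: [0.4732, -0.2372, 0.2859]
eef_rot: [[-0.195, 0.981, 0.001], [0.981, 0.195, -0.001], [-0.001, 0.0, -1.0]]
force: [-0.1, 0.3, 0.6]
opening: 0.0855
gripper_force: 0.0
time: 8.4
tcp_pos: [0.4742, -0.2352, 0.2858]
eef_rot: [[-0.2, 0.98, -0.0], [0.98, 0.2, 0.0], [0.0, 0.0, -1.0]]
force: [0.3, -0.3, 0.9]
opening: 0.0856
gripper_force: 0.0
0.2015834512009996 [-4.59993932e-01  3.12997635e-01 -2.24853606e-01  1.03248723e+00
  2.10180860e-04  9.09219020e-01]
```

View pics/top1.png

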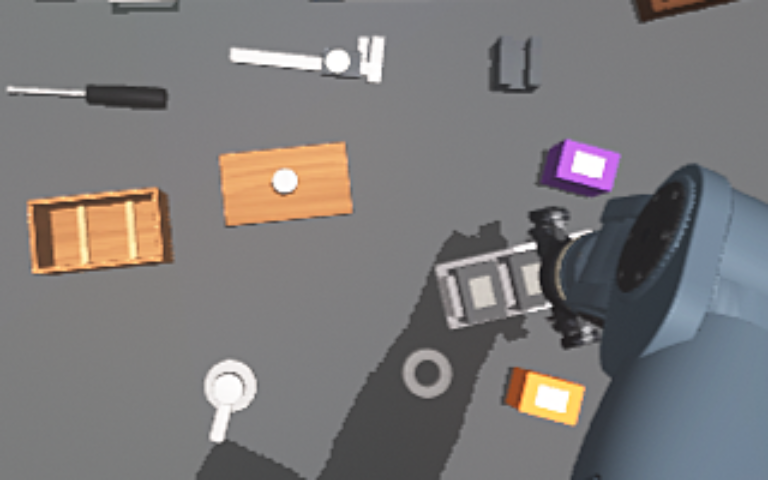

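The lid lies flat at (285,181) and the open case with its ribs is at (100,230). The gripper hovers over the rack, aligned with it. Next I heft the middle box.

```bash
python3 -m handwheel '[[0,0,-2,0,0,0],[0,0,-3,0,0,0],[0,0,-2,0,0,0],[0,0,-1,0,0,0],[0,0,0,0,0,0]]'; python3 -m handwheel '[[0,0,0,0,0,0],[0,0,0,0,0,0],[0,0,0,0,0,0],[0,0,0,0,0,0],[0,0,0,0,0,0]]' -1 45; python3 -m handwheel '[[0,0,0.4,0,0,0],[0,0,0.8,0,0,0],[0,0,0.8,0,0,0],[0,0,0,0,0,0],[0,0,0,0,0,0],[0,0,0,0,0,0]]'
```

```text
time: 8.95
tcp_pos: [0.4741, -0.2348, 0.2048]
eef_rot: [[-0.2, 0.98, -0.002], [0.98, 0.2, 0.001], [0.001, -0.001, -1.0]]
force: [-0.4, -0.6, -0.2]
opening: 0.0851
gripper_force: 0.0
time: 9.45
tcp_pos: [0.4743, -0.2357, 0.2067]
eef_rot: [[-0.199, 0.98, 0.002], [0.98, 0.199, -0.001], [-0.001, 0.002, -1.0]]
force: [0.3, 1.1, 5.9]
opening: 0.0655
gripper_force: 52.9
time: 10.05
tcp_pos: [0.4738, -0.2355, 0.2253]
eef_rot: [[-0.199, 0.98, -0.0], [0.98, 0.199, 0.0], [0.0, -0.0, -1.0]]
force: [0.8, -0.1, -5.4]
opening: 0.0654
gripper_force: 52.0
```

```bash
python3 -m handwheel '[[0,0,1.5,0,0,0],[0,0,2.5,0,0,0],[0,0,2.5,0,0,0],[0,0,2,0,0,0],[0,0,0.5,0,0,0],[0,0,0,0,0,0],[0,0,0,0,0,0],[0,0,0,0,0,0]]'; python3 - <<'E'
from h import *
for i in range(3):
    optics.read_camera("top");print(np.round(r.observe()["force"],1))
E
```

```text
time: 10.85
tcp_pos: [0.4736, -0.2354, 0.3142]
eef_rot: [[-0.199, 0.98, -0.002], [0.98, 0.199, 0.001], [0.001, -0.002, -1.0]]
force: [0.4, 0.7, -6.3]
opening: 0.0659
gripper_force: 53.2
[ 0.3  0.8 -5.5]
[ 0.4  0.3 -5.2]
[-0.3 -0.4 -5.2]
```

About 5.5 N (0.57 kg), so the middle box is the heavy one. I carry it to a free spot on the plate.

```bash
python3 -m handwheel '[[-0.2,1.5,0,0,0,-0.02],[-0.4,2.8,0,0,0,-0.02],[-0.4,3,0,0,0,-0.02],[-0.4,3,0,0,0,-0.02],[-0.4,3,0,0,0,-0.02],[-0.4,3,0,0,0,-0.02],[-0.4,3,0,0,0,0],[-0.4,3,-1,0,0,0],[-0.3,2.2,-2,0,0,0],[-0.1,1,-2.5,0,0,0],[0,0,-2.5,0,0,0],[0,0,-1.5,0,0,0]]'; python3 -m handwheel '[[0,0,-1,0,0,0],[0,0,-0.5,0,0,0],[0,0,-0.2,0,0,0],[0,0,-0.1,0,0,0],[0,0,0,0,0,0]]'
```

```text
time: 12.2
tcp_pos: [0.4392, 0.0199, 0.2188]
eef_rot: [[-0.081, 0.997, -0.002], [0.997, 0.081, -0.0], [0.0, -0.002, -1.0]]
force: [-0.2, -0.2, -5.5]
opening: 0.0656
gripper_force: 53.7
time: 12.7
tcp_pos: [0.4402, 0.0193, 0.203]
eef_rot: [[-0.08, 0.997, 0.001], [0.997, 0.08, 0.0], [-0.0, 0.001, -1.0]]
force: [-0.3, 0.1, -6.0]
opening: 0.0657
gripper_force: 53.7
```

```bash
python3 -m handwheel '[[0,0,-0.2,0,0,0],[0,0,-0.15,0,0,0],[0,0,-0.1,0,0,0],[0,0,0,0,0,0]]'
```

```text
time: 13.1
tcp_pos: [0.44, 0.0194, 0.1988]
eef_rot: [[-0.08, 0.997, 0.001], [0.997, 0.08, 0.0], [-0.0, 0.001, -1.0]]
force: [-2.3, 0.4, 6.9]
opening: 0.0657
gripper_force: 55.3
```

```bash
python3 -m handwheel '[[0,0,0,0,0,0],[0,0,0,0,0,0],[0,0,0,0,0,0],[0,0,0,0,0,0],[0,0,1,0,0,0],[0,0,3,0,0,0],[0,0,4,0,0,0],[0,0,1.5,0,0,0.1]]' 1; python3 -m handwheel '[[0,0,0,0,0,0.14],[0,0,0,0,0,0.14],[0,0,0,0,0,0.14],[0,0,0,0,0,0.14],[0,0,0,0,0,0.14],[0,0,0,0,0,0.14],[0,0,0,0,0,0.14],[0,0,0,0,0,0.14],[0,0,0,0,0,0.14],[0,0,0,0,0,0.14],[0,0,0,0,0,0.07],[0,0,0,0,0,0]]'
python3 - <<'E'
from h import *
im=optics.read_camera("scene");cv2.imwrite("pics/s2.png",cv2.resize(im["pixels"][90:270,150:450],None,fx=2.6,fy=2.6))
s=r.observe();print(np.arctan2(s["eef_rot"][1][1],s["eef_rot"][0][1]),s["joints"])
E
```

```text
time: 13.9
tcp_pos: [0.4407, 0.0194, 0.2967]
eef_rot: [[-0.18, 0.984, 0.004], [0.984, 0.18, 0.0], [-0.001, 0.004, -1.0]]
force: [0.5, -0.8, 0.2]
opening: 0.085
gripper_force: 0.0
time: 15.1
tcp_pos: [0.4399, 0.0194, 0.2936]
eef_rot: [[-0.997, -0.08, 0.0], [-0.08, 0.997, -0.0], [-0.0, -0.0, -1.0]]
force: [-0.3, -0.3, 0.4]
opening: 0.0854
gripper_force: 0.0
1.6482341742867637 [ 4.40847406e-02  1.64770617e-01 -4.08901451e-01  9.96617424e-01
 -1.32631315e-04 -3.33531780e-02]
```

View pics/s2.png

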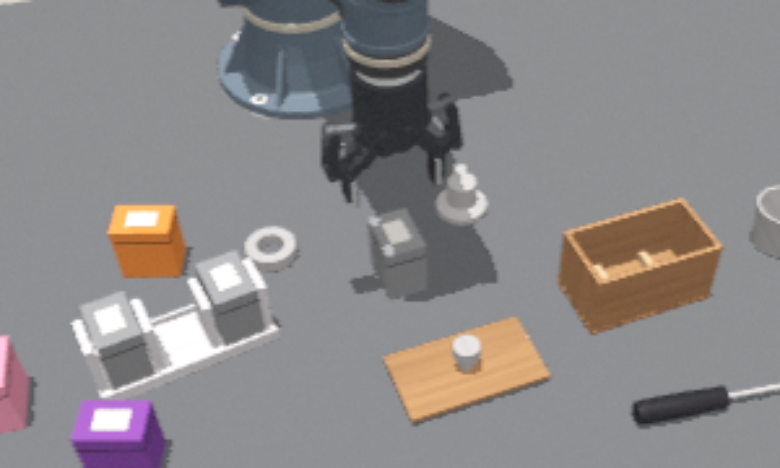

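The box stands upright at (398,255) in this crop, the lid is flat, and the two other boxes are in the rack. I regrip it on the wide faces.

```bash
python3 -m handwheel '[[0,0,-2,0,0,0],[0,0,-3,0,0,0],[0,0,-2.5,0,0,0],[0,0,-1.3,0,0,0],[0,0,-0.4,0,0,0],[0,0,0,0,0,0]]'; python3 -m handwheel '[[0,0,0,0,0,0],[0,0,0,0,0,0],[0,0,0,0,0,0],[0,0,0,0,0,0],[0,0,0,0,0,0],[0,0,0,0,0,0],[0,0,0,0,0,0]]' -1 50; python3 -m handwheel '[[0,0,0.5,0,0,0],[0,0,2,0,0,0],[0,0,3,0,0,0],[0,0,4,0,0,0],[0,0,3.5,0,0,0],[0,0,1,0,0,0],[0,0,0,0,0,0]]'
```

```text
time: 15.75
tcp_pos: [0.4399, 0.0194, 0.2009]
eef_rot: [[-0.997, -0.078, -0.001], [-0.078, 0.997, -0.0], [0.001, -0.0, -1.0]]
force: [1.5, 0.4, 1.0]
opening: 0.0853
gripper_force: 0.0
time: 16.45
tcp_pos: [0.4403, 0.0194, 0.2018]
eef_rot: [[-0.997, -0.079, 0.002], [-0.079, 0.997, -0.0], [-0.001, -0.0, -1.0]]
force: [-0.6, -0.2, 4.7]
opening: 0.0455
gripper_force: 51.0
time: 17.15
tcp_pos: [0.4401, 0.0194, 0.3418]
eef_rot: [[-0.997, -0.079, 0.002], [-0.079, 0.997, -0.0], [-0.002, -0.0, -1.0]]
force: [0.7, -0.4, -6.9]
opening: 0.0457
gripper_force: 56.6
```

```bash
python3 - <<'E'
from h import *
np.set_printoptions(precision=4,suppress=True)
im=optics.read_camera("top");p=im["pixels"].astype(int)
x0,y0,x1,y1=205,180,276,230;q=p[y0:y1,x0:x1]
m=(q[...,2]-q[...,0]>35)
for a,cc,R in comps(m,(x0,y0),100):
    k=np.array([ray(im,u,v,.084) for u,v in cv2.boxPoints(R)]);print(a,k.mean(0),k,R)
# predicted rim+ribs overlay
c=np.array([.5443,.2725]);t=.079;X=np.array([np.cos(t),np.sin(t)]);Y=np.array([-X[1],X[0]])
S=6;big=cv2.resize(im["pixels"][175:235,200:285],None,fx=S*1.4,fy=S*1.4,interpolation=cv2.INTER_NEAREST);f=S*1.4
def poly(hx,hy,z,col,oy=0):
    pts=[proj(im,[*(c+X*sx*hx+Y*(oy+sy*hy)),z]) for sx,sy in((1,1),(1,-1),(-1,-1),(-1,1))]
    cv2.polylines(big,[np.int32([((u-200+.5)*f,(v-175+.5)*f) for u,v in pts])],True,col,1)
poly(.043,.076,.084,(0,255,0));poly(.037,.070,.084,(255,255,0));poly(.037,.004,.018,(255,0,0),.03);poly(.037,.004,.018,(255,0,0),-.03)
cv2.imwrite("pics/case.png",big)
E
```

```text
1696 [0.545  0.2677] [[0.582  0.3541]
 [0.5943 0.1892]
 [0.5079 0.1818]
 [0.4956 0.3457]] ((240.89111328125, 205.41087341308594), (31.045156478881836, 59.2047119140625), 84.2894058227539)
```

View pics/case.png

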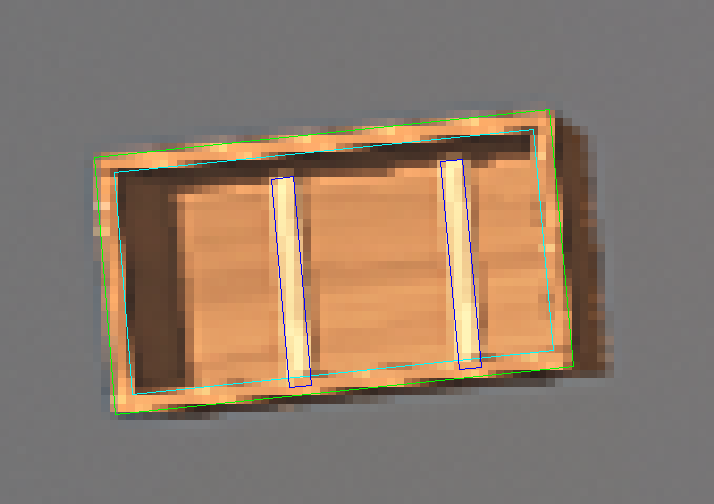

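```bash
python3 -m handwheel '[[0.5,1.3,0,0,0,0],[1.1,2.7,0,0,0,0],[1.2,2.9,0,0,0,0],[1.2,2.9,0,0,0,0],[1.2,2.9,0,0,0,0],[1.2,2.9,0,0,0,0],[1.2,2.9,0,0,0,0],[1.2,2.9,0,0,0,0],[1.1,2.5,0,0,0,0],[0.5,1.4,0,0,0,0],[0,0,0,0,0,0],[0,0,0,0,0,0]]'; python3 - <<'E'
from h import *
im=optics.read_camera("scene");cv2.imwrite("pics/s3.png",cv2.resize(im["pixels"][110:230,330:480],None,fx=5,fy=5))
s=r.observe();print(s["tcp_pos"],np.arctan2(s["eef_rot"][1][1],s["eef_rot"][0][1]))
E
```

```text
time: 18.4
tcp_pos: [0.5434, 0.2725, 0.3393]
eef_rot: [[-0.997, -0.08, -0.003], [-0.08, 0.997, -0.002], [0.003, -0.002, -1.0]]
force: [-0.1, -0.6, -4.9]
opening: 0.0454
gripper_force: 56.4
[0.54342961 0.2720229  0.33984417] 1.6499957075630398
```

View pics/s3.png

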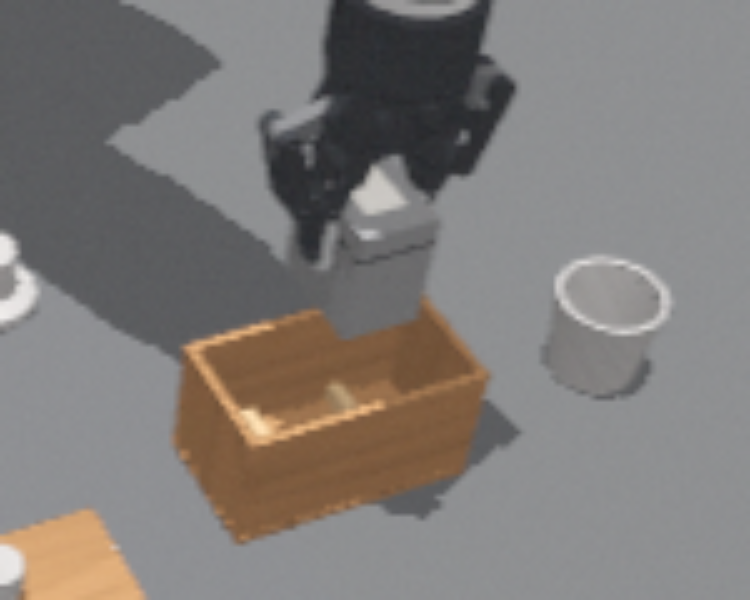

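The box hangs upright over the open case, aligned with it (bottom edge around (375,325)), and clears the cup. I lower it.

```bash
python3 -m handwheel '[[0,0,-1.5,0,0,0],[0,0,-2.5,0,0,0],[0,0,-0.8,0,0,0],[0,0,-0.8,0,0,0],[0,0,-1,0,0,0],[0,0,-1.5,0,0,0],[0,0,-1.5,0,0,0],[0,0,-1,0,0,0],[0,0,0,0,0,0],[0,0,0,0,0,0]]'
```

```text
time: 19.45
tcp_pos: [0.5441, 0.2724, 0.2354]
eef_rot: [[-0.997, -0.079, 0.0], [-0.079, 0.997, 0.0], [-0.0, 0.0, -1.0]]
force: [-0.5, -0.1, -5.6]
opening: 0.0456
gripper_force: 56.2
```

```bash
python3 -m handwheel '[[0,0,-0.5,0,0,0],[0,0,-0.5,0,0,0],[0,0,-0.4,0,0,0],[0,0,-0.4,0,0,0],[0,0,0,0,0,0]]';python3 -m handwheel '[[0,0,-0.3,0,0,0],[0,0,-0.2,0,0,0],[0,0,-0.2,0,0,0],[0,0,0,0,0,0]]'
```

```text
time: 19.95
tcp_pos: [0.5437, 0.2723, 0.2163]
eef_rot: [[-0.997, -0.079, -0.001], [-0.079, 0.997, -0.001], [0.001, -0.001, -1.0]]
force: [-0.4, -0.6, -4.9]
opening: 0.0453
gripper_force: 56.5
time: 20.35
tcp_pos: [0.5438, 0.2724, 0.2097]
eef_rot: [[-0.997, -0.079, -0.0], [-0.079, 0.997, -0.0], [0.0, -0.0, -1.0]]
force: [1.0, -0.3, -4.7]
opening: 0.0456
gripper_force: 56.5
```

```bash
python3 -m handwheel '[[0,0,-0.1,0,0,0],[0,0,-0.1,0,0,0],[0,0,0,0,0,0]]';python3 -m handwheel '[[0,0,-0.1,0,0,0],[0,0,0,0,0,0]]'
```

```text
time: 20.65
tcp_pos: [0.544, 0.2724, 0.208]
eef_rot: [[-0.997, -0.079, 0.0], [-0.079, 0.997, -0.0], [-0.0, -0.0, -1.0]]
force: [-0.5, 0.2, -5.3]
opening: 0.0455
gripper_force: 56.6
time: 20.85
tcp_pos: [0.5439, 0.2724, 0.2079]
eef_rot: [[-0.997, -0.079, 0.001], [-0.079, 0.997, 0.0], [-0.001, 0.0, -1.0]]
force: [-3.0, -2.1, 4.1]
opening: 0.0457
gripper_force: 57.4
```

It is on the floor at the expected height. I open, withdraw straight up and move aside for a look.

```bash
python3 -m handwheel '[[0,0,0,0,0,0],[0,0,0,0,0,0],[0,0,0,0,0,0],[0,0,0,0,0,0],[0,0,0,0,0,0],[0,0,0.6,0,0,0],[0,0,1.5,0,0,0],[0,0,3,0,0,0],[0,0,4,0,0,0],[0,0,4,0,0,0],[0,0,2,0,0,0]]' 1; python3 -m handwheel '[[-2,-2,1,0,0,0],[-3,-3,1,0,0,0],[-3,-3,0,0,0,0],[-3,-3,0,0,0,0],[-2,-3,0,0,0,0],[-1,-3,0,0,0,0],[0,-1,0,0,0,0],[0,0,0,0,0,0],[0,0,0,0,0,0]]'
python3 - <<'E'
from h import *
a=optics.read_camera("scene")["pixels"][90:270,150:450];b=optics.read_camera("top")["pixels"][110:310,190:490]
cv2.imwrite("pics/end.png",np.vstack([cv2.resize(a,(500,300)),cv2.resize(b,(450,300))[:, :].copy() if 0 else cv2.resize(b,(500,300))]))
E
```

```text
time: 21.95
tcp_pos: [0.5442, 0.2726, 0.3622]
eef_rot: [[-0.997, -0.079, 0.004], [-0.079, 0.997, 0.002], [-0.004, 0.002, -1.0]]
force: [1.3, 0.3, 0.5]
opening: 0.0852
gripper_force: 0.0
time: 22.85
tcp_pos: [0.4046, 0.0927, 0.3783]
eef_rot: [[-0.997, -0.078, 0.001], [-0.078, 0.997, 0.0], [-0.001, 0.0, -1.0]]
force: [-0.1, -0.1, 0.3]
opening: 0.0856
gripper_force: 0.0
```

View pics/end.png

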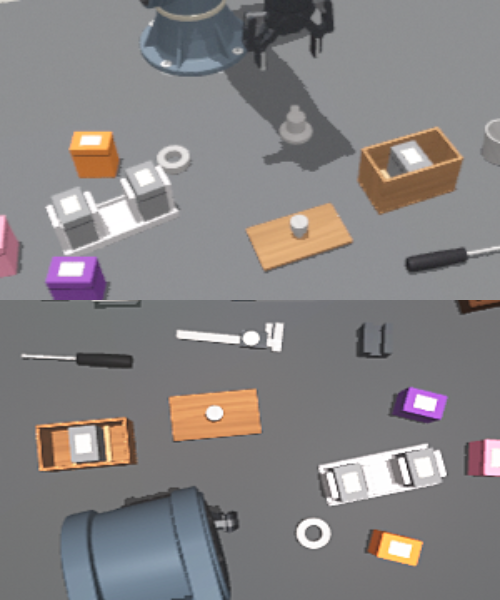

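The box sits upright between the ribs at (84,443) in the lower half. The lid is flat at (215,414), both other boxes stand in the rack, and nothing else has moved.

```bash
python3 -c "from workcell import job_done; print(job_done())"
```

```text
the job is handed in; nothing more can be done
None
```

The job is handed in at about 23 s: the lid lies flat on the plate, the heavy middle box (about 0.57 kg when hefted, so I didn't lift the other two) stands upright between the ribs on the case floor, the other two are still in the rack, and the last pictures show nothing else moved.

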